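# Pack the whistles away for the night

## Task

Closing time: open the whistle case by its bar handles, first the lid, all the way back to its stop, then the front flap, all the way down to its stop. Lay every hazel whistle from the counter in the case, then push the flap fully up and after that shut the lid fully. Leave the clay pig, the bell and the coin tray where they are.

Things in the scene. Friction and masses are not known exactly. Their poses are not given: they have to be found in the camera images.
- case: wooden case fixed to the counter, 150 mm deep (x; front at -x, to the robot), 320 wide (y), 62 high without lid. Origin: centre of its underside. Free inside: x -65 to +69, y -152 to +152 mm, floor 12 mm above the counter; no dividers. Its front wall is the flap, its top the lid. All whistles fit side by side, each along the case's x; back wall 6 mm, side walls 8 mm
- lid (a joint): lid hinge angle, rad: 0 shut, grows as the front edge rises and swings away from the robot, stop at 1.57 (upright). A stiff hinge (0.3 N m friction) keeps it where it is left. 10 mm board, 320 mm wide, reaching 130 mm forward of the hinge, 0.25 kg; may start slightly ajar. Shut, its underside is 62 mm above the counter; it ends 10 mm behind the flap
- lid_grip (a point): middle of the lid's handle bar: a round iron bar, 12 mm thick, along the case's y, 100 mm between its two posts; 105 mm forward of the hinge axis and 45 mm above the lid's underside (29 mm free gap between bar and lid). It moves with the lid. With the lid shut it lies 107 mm above the counter.
- lid_hinge (a point): point on the lid's hinge axis level with the lid handle's middle, at case (75, -60, 62) mm; fixed to the case, axis along the case's y.
- flap (a joint): front flap hinge angle, rad: 0 upright (shut), grows as its top comes down towards the robot, stop at 1.2 (sloping, clear of the counter). A stiff hinge (0.15 N m friction) keeps it where it is left. 10 mm board, 320 mm wide, 50 mm high above its hinge, 0.15 kg; may start slightly ajar
- flap_grip (a point): middle of the flap's handle bar: a round iron bar, 12 mm thick, along the case's y, 100 mm between its two posts, standing in the flap's plane beyond its free edge, 90 mm from the hinge axis (34 mm free gap between bar and edge). It moves with the flap. With the flap shut it lies 102 mm above the counter.
- flap_hinge (a point): point on the flap's hinge axis level with the flap handle's middle, at case (-70, +60, 12) mm; fixed to the case, axis along the case's y.
- whistle1: hazel whistle, a planed four-sided stick 110 mm long (its x), 26 mm wide (y), 22 mm high, dark body with a bevelled pale mouthpiece at +x, about 0.05 kg, lying flat on the counter. Origin: centre of its underside. Two to four of the four whistles are present; an absent one reads None.
- whistle2: hazel whistle, a planed four-sided stick 110 mm long (its x), 26 mm wide (y), 22 mm high, dark body with a bevelled pale mouthpiece at +x, about 0.05 kg, lying flat on the counter. Origin: centre of its underside. Two to four of the four whistles are present; an absent one reads None.
- whistle3: hazel whistle, a planed four-sided stick 110 mm long (its x), 26 mm wide (y), 22 mm high, dark body with a bevelled pale mouthpiece at +x, about 0.05 kg, lying flat on the counter. Origin: centre of its underside. Two to four of the four whistles are present; an absent one reads None.
- whistle4: hazel whistle, a planed four-sided stick 110 mm long (its x), 26 mm wide (y), 22 mm high, dark body with a bevelled pale mouthpiece at +x, about 0.05 kg, lying flat on the counter. Origin: centre of its underside. Two to four of the four whistles are present; an absent one reads None.
- pig: bystander: blue clay pig whistle, 92 mm long, 70 mm high; origin centre of its underside. Not to be moved.
- bell: bystander: brass push-button desk bell, 84 mm across, 56 mm high; origin centre of its underside. Not to be moved.
- coin_tray: bystander: aluminium coin tray, 160 by 110 by 20 mm; origin centre of its underside. Not to be moved.
Mind the look-alikes: they are no part of the job. What is shaped like the whistle4 but yellow is not meant.

How it is judged:
By the outcome, as a careful person would: the job done as asked, in the order asked, and still so for the second after the job is handed in, with the robot touching nothing.
Of whistle1, whistle2, whistle3, whistle4 only 2 to 4 are there at a start; the rules pass over those that are not, and their reading is None.
At some moment in a run one of whistle1, whistle2, whistle3, whistle4 may be knocked a few centimetres aside while the robot is not near it.
Once in a run the grip may slacken for a moment while it holds something.
It also fails if it takes over 210 s, if anything falls off the work surface, if the arm or the gripper's body presses on something with over 40 N, if the wrist force passes 120 N, or if a joint passes its speed limit or range.

## Robot

A 6-joint arm with a two-finger parallel gripper is mounted at the origin on the work surface. World frame = base frame: x ahead of the robot, y to its left, z up, the work surface at z = 0. Lengths are in m, angles in rad, forces in N, time in s.
With the tool pointing down it reaches from about 0.35 to 0.875 m from the base axis. Payload 4.2 kg.
Tool frame: the origin (TCP) lies at the very end of the fingers, on their centre line; the grasp point (between the pads) lies 19 mm behind it; z points along the fingers, x is the direction in which the jaws open and shut, and the axes are right-handed (so a half turn about z gives the same grasp; the last joint's range is limited). The gripper opens to 87 mm and grips with 3 to 60 N. Pads are 19 mm wide; open, the fingers measure 117 mm over their backs; the gripper's body (75 mm by 190 mm) begins 51 mm behind the grasp point.
Start: joints at [1.598, 0.385, 0.008, 0, -1.194, -0.259], TCP at [0.144, 0.608, 0.223] pointing down, gripper open.
Joint ranges: [-3.14, 3.14], [-1.21, 2.06], [-1.07, 1.41], [-3.16, 2.05], [-2.99, -0.16], [-3.1, 3.1]. Speed limits (rad/s): [2.79, 2.79, 3.14, 3.14, 3.14, 3.14].

## Interface

Orientations are given as a unit quaternion [w, x, y, z].
In Python, from cell import monitor, viewer, close_job gives the robot as it stands.
- The arm moves only by the tool send_rows, never from a script. Its argument "steps" is one flat list of numbers, 7 for each row, row after row: the shift along the tool's x, y, z in cm, then the turn, a rotation vector about the tool's x, y, z in rad, then the opening in per cent of the stroke, from 0 (shut) to 100 (fully open). A call has exactly 5 rows; each row shifts and turns the commanded pose from where the row before left it, along the tool's axes as they then stand; what a row does not reach is not made up. A row lasts 1/10 s, in which the tool goes at most 50 mm and 8.59 degrees, less where a joint would pass 70% of its speed; a pose out of reach is approached as far as the arm can. A call is refused whole if a number of a shift passes 5 or a number of a turn 0.15, either way. A call with a gripper value outside its range is refused whole. The fingers move at their own pace and stop on an object; the grip force is fixed at half the most. Time passes only in rows, so rows that do not move let the fingers close, or fill a call up. It gives the time, the measured TCP pose, the force and the opening at its end, in the units of the state.
- monitor.get_obs(): the state, without advancing time (a new reading comes with each control period).
- viewer.snapshot(name): name is "side" or "top"; returns the picture (400x640x3 uint8, red, green, blue); there is no depth.
- viewer.get_calibration(name): a dict with "camera_matrix" (3x3 intrinsics, pixels), "eye" and "orientation" of the camera in the world. Camera axes: x right, y down, z forward; pixel columns grow to the right and rows downward; lengths in m; the calibration is good to about 2 mm. A picture is of the moment at which its call begins. get_calibration takes no time and is no camera call.
- close_job(): hands the job in, once; it reports no verdict.
The state is a dict: "time_s": time; "q": joint angles; "dq": joint speeds; "tau": joint torques, N m; "eef_pos": TCP position; "orientation": TCP orientation; "contact_force": force on the tool from outside, world axes, zero at the start; "wrist_torque": the same for the moment, N m; "opening": finger opening in m.
Only numpy, scipy, OpenCV 4.12 (cv2) and the standard library are available. Lean on these libraries where they do the work, as an engineer would, in place of code of your own. Each camera call takes 0.05 s, during which the arm holds its last target. There are 200 camera calls.

## Working session

There is one attempt and no reset: what is moved stays moved. The work goes in short steps, Python scripts to look and compute and a tool call to move; the robot and the scene stay as the last step left them, time stands still between calls to the robot, and variables do not carry over. Pictures are saved under pics/ and viewed, about 12 in all and at most 16, crops included, and the job is handed in when it is done.

Besides the shell and the picture viewer there is one more tool, called after "Request:" as name(argument=value, ...) on one line, values as JSON. send_rows: Moves the arm, as the interface text tells. Its arguments: {"type":"object","properties":{"steps":{"type":"array"}},"required":["steps"]}

```bash
ls; mkdir -p pics
python3 - <<'E'
from cell import monitor, viewer
import cv2, numpy as np
o=monitor.get_obs(); print({k:np.round(v,3).tolist() for k,v in o.items()})
for n in("side","top"):
    c=viewer.get_calibration(n); print(n,c)
    im=viewer.snapshot(n); cv2.imwrite(f"pics/{n}0.png",im[:,:,::-1])
E
```

```text
pics
{'time_s': 0.0, 'q': [1.598, 0.386, 0.007, -0.0, -1.194, -0.259], 'dq': [0.0, -0.001, 0.0, 0.0, 0.0, -0.001], 'tau': [0.001, -39.067, 18.741, 4.22, 0.011, -0.0], 'eef_pos': [0.143, 0.608, 0.221], 'orientation': [-0.001, -0.621, 0.784, -0.001], 'contact_force': [0.193, -0.48, -0.498], 'wrist_torque': [-0.048, 0.022, 0.008], 'opening': 0.087}
side {'camera_matrix': array([[460.20234321,   0.        , 315.21253465],
       [  0.        , 460.20234321, 198.41887788],
       [  0.        ,   0.        ,   1.        ]]), 'eye': array([ 0.00751959, -0.74304816,  0.96113153]), 'orientation': array([-0.37262599,  0.87038982, -0.2984882 ,  0.12031716])}
top {'camera_matrix': array([[411.65109132,   0.        , 320.93812259],
       [  0.        , 411.65109132, 202.99404364],
       [  0.        ,   0.        ,   1.        ]]), 'eye': array([ 0.2993379 , -0.03678239,  1.32172421]), 'orientation': array([-0.07416131,  0.71659042, -0.68957992,  0.07401224])}
```

View pics/top0.png

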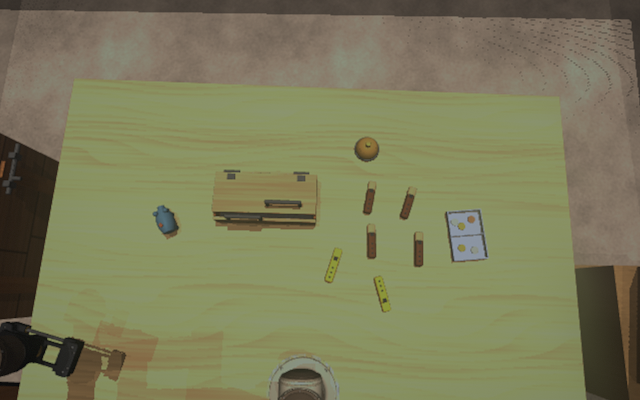

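View pics/side0.png

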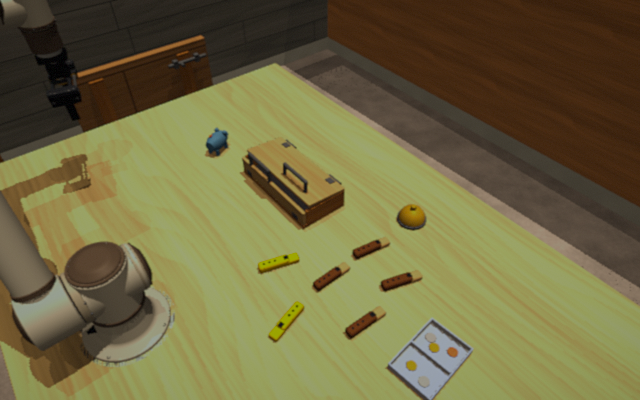

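```bash
cat > h.py <<'E'
import numpy as np, cv2
from scipy.spatial.transform import Rotation as R
from cell import monitor, viewer
def cal(n):
    c=viewer.get_calibration(n); w,x,y,z=c["orientation"]
    return c["camera_matrix"],np.array(c["eye"]),R.from_quat([x,y,z,w]).as_matrix()
def ray(n,uv):
    K,e,M=cal(n); d=M@np.linalg.solve(K,[uv[0],uv[1],1.]); return e,d/np.linalg.norm(d)
def onz(n,uv,z):
    e,d=ray(n,uv); return e+d*(z-e[2])/d[2]
def proj(n,P):
    K,e,M=cal(n); p=K@(M.T@(np.array(P)-e)); return p[:2]/p[2]
def tri(a,b):
    (e,d),(f,g)=ray("top",a),ray("side",b)
    s=np.linalg.lstsq(np.c_[d,-g],f-e,rcond=None)[0]; p,q=e+s[0]*d,f+s[1]*g
    return (p+q)/2,np.linalg.norm(p-q)
def whistles(n="top",im=None,zz=0.02):
    im=viewer.snapshot(n) if im is None else im
    hsv=cv2.cvtColor(im,cv2.COLOR_RGB2HSV)
    m=((hsv[...,2]<125)&(hsv[...,1]>90)&((hsv[...,0]<14)|(hsv[...,0]>170))).astype(np.uint8)
    out=[]
    for c in cv2.findContours(m,cv2.RETR_EXTERNAL,cv2.CHAIN_APPROX_NONE)[0]:
        if cv2.contourArea(c)<60 or cv2.contourArea(c)>900: continue
        P=np.array([onz(n,p,zz)[:2] for p in c[:,0]],np.float32)
        (cx,cy),(a,b),_=r=cv2.minAreaRect(P); 
        if not(.05<max(a,b)<.13 and .012<min(a,b)<.045): continue
        bx=cv2.boxPoints(r); e1=bx[1]-bx[0]; e2=bx[2]-bx[1]; e=e1 if np.hypot(*e1)>np.hypot(*e2) else e2
        out.append((np.round([cx,cy],4).tolist(),round(float(np.degrees(np.arctan2(e[1],e[0])))%180,1),np.round([max(a,b),min(a,b)],3).tolist(),np.round(c[:,0].mean(0)).tolist()))
    return out
def st():
    o=monitor.get_obs(); w,x,y,z=o["orientation"]; M=R.from_quat([x,y,z,w]).as_matrix()
    print("t",o["time_s"],"p",np.round(o["eef_pos"],4),"op",round(o["opening"],4),"F",np.round(o["contact_force"],1)); print("q",np.round(o["q"],2));print(np.round(M,3)); return np.array(o["eef_pos"]),M
E
python3 - <<'E'
from h import *
for n in("top","side"):
    im=cv2.imread(f"pics/{n}0.png")[:,:,::-1].copy()
    for w in whistles(n,im): print(n,w)
a=cv2.imread("pics/top0.png")[160:240,205:325]; b=cv2.imread("pics/side0.png")[130:230,235:355]
c=cv2.imread("pics/top0.png")[175:275,350:430]
cv2.imwrite("pics/case0.png",np.vstack([cv2.resize(a,(720,480),interpolation=cv2.INTER_CUBIC)[:280*2][:480:1]]))
cv2.imwrite("pics/case0s.png",cv2.resize(b,(720,600),interpolation=cv2.INTER_CUBIC))
E
```

```text
top ([-0.0267, 0.8656], 90.7, [0.054, 0.038], [8.0, 392.0])
side ([0.4223, -0.3547], 178.6, [0.081, 0.024], [361.0, 324.0])
side ([0.5715, -0.319], 162.0, [0.08, 0.027], [397.0, 281.0])
side ([0.4417, -0.2063], 1.3, [0.08, 0.025], [327.0, 278.0])
side ([0.5832, -0.1966], 170.3, [0.08, 0.026], [367.0, 249.0])
```

View pics/case0.png

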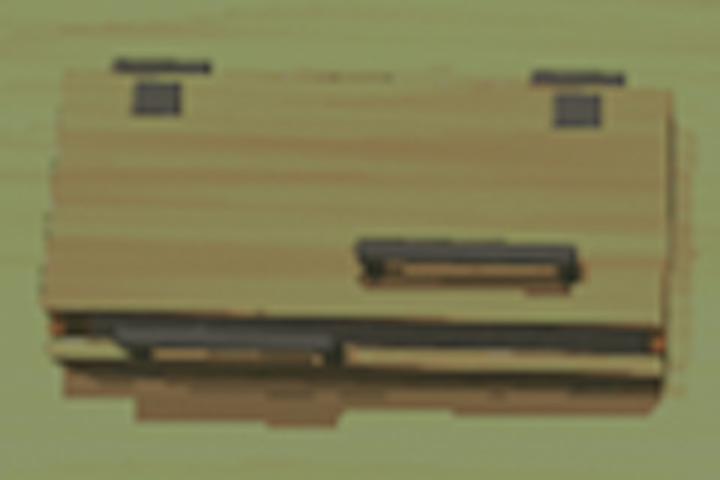

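View pics/case0s.png

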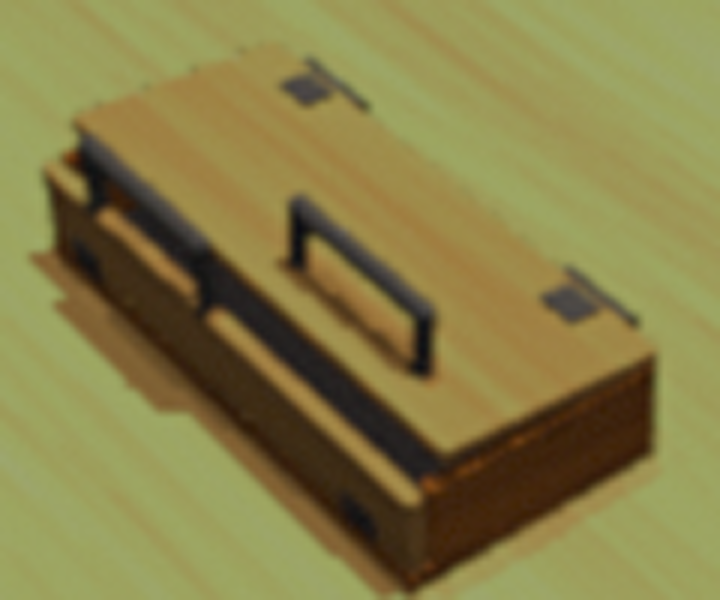

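Run:
```python
from h import *
T=lambda u,v:((u+.5)/6-.5+205,(v+.5)/6-.5+160)
S=lambda u,v:((u+.5)/6-.5+235,(v+.5)/6-.5+130)
for nm,a,b in [("lidL",T(360,249),S(298,205)),("lidR",T(576,255),S(430,310)),("flapL",T(117,332),S(85,145)),("flapR",T(340,345),S(207,248)),
 ("lid back R",T(672,92),S(655,350)),("lid front R",T(660,322),S(448,455)),("lid front L",T(45,310),S(77,122)),("lid back L",T(64,70),S(275,42))]:
    p,e=tri(a,b); print(nm,np.round(p,4),round(e,4))
fr=onz("side",S(410,590),0);br=onz("side",S(655,455),0)
print("bottom FR,BR",fr,br, np.degrees(np.arctan2(*(br-fr)[[1,0]])))
im=cv2.imread("pics/top0.png")
hs=cv2.cvtColor(im,cv2.COLOR_BGR2HSV)
for u,v in[(371,205),(372,240),(408,205),(419,250),(330,265)]: print(u,v,hs[v,u])
```

```text
lidL [0.5574 0.1386 0.1071] 0.0001
lidR [0.5564 0.0295 0.1159] 0.0004
flapL [0.5119 0.2615 0.0907] 0.0029
flapR [0.5092 0.1464 0.1001] 0.0001
lid back R [ 0.657  -0.0139  0.065 ] 0.0008
lid front R [ 0.533  -0.013   0.0695] 0.0002
lid front L [0.5273 0.3031 0.0719] 0.0018
lid back L [0.6575 0.3086 0.0611] 0.0011
bottom FR,BR [ 0.50572002 -0.01719349  0.        ] [ 6.54339455e-01 -1.95463635e-02  1.11022302e-16] -0.9070038224127805
371 205 [ 14 136  86]
372 240 [ 14 137  95]
408 205 [ 15 107  81]
419 250 [ 15 111  85]
330 265 [ 31 161 144]
```

Request:
send_rows(steps=[0,0,0,0,0,0.134,60,0,0,0,0,0,0.134,60,0,0,0,0,0,0.134,60,0,0,0,0,0,0.134,60,0,0,0,0,0,0.134,60])

```text
time_s: 0.6
eef_pos: [0.1435, 0.6079, 0.2219]
orientation: [-0.0, -0.326, 0.945, -0.001]
contact_force: [-0.1, 0.2, 0.4]
opening: 0.0565
```

Request:
send_rows(steps=[0,0,0,0,0,0.134,60,0,0,0,0,0,0.134,60,0,0,0,0,0,0.134,60,0,0,0,0,0,0.134,60,0,0,0,0,0,0.134,60])

```text
time_s: 1.1
eef_pos: [0.1435, 0.6079, 0.2219]
orientation: [-0.0, 0.003, 1.0, -0.001]
contact_force: [-0.3, -0.7, 0.5]
opening: 0.0519
```

Request:
send_rows(steps=[-2.6,-3.3,0,0,0,0,60,-2.6,-3.3,0,0,0,0,60,-2.6,-3.3,0,0,0,0,60,-2.6,-3.3,0,0,0,0,60,-2.6,-3.3,0,0,0,0,60])

```text
time_s: 1.6
eef_pos: [0.274, 0.4414, 0.2222]
orientation: [-0.0, 0.0, 1.0, -0.0]
contact_force: [0.6, 0.3, 0.2]
opening: 0.0519
```

Request:
send_rows(steps=[-2.6,-3.3,0,0,0,0,60,-2.6,-3.3,0,0,0,0,60,-2.6,-3.3,0,0,0,0,60,-2.6,-3.3,0,0,0,0,60,-2.6,-3.3,0,0,0,0,60])

```text
time_s: 2.1
eef_pos: [0.4038, 0.2764, 0.2224]
orientation: [-0.0, 0.0, 1.0, -0.0]
contact_force: [0.5, 0.5, -0.2]
opening: 0.0521
```

Request:
send_rows(steps=[-2.6,-3.3,0,0,0,0,60,-2.6,-3.3,0,0,0,0,60,-2.6,-3.3,0,0,0,0,60,-2.6,-3.3,0,0,0,0,60,-2.6,-3.3,0,0,0,0,60])

```text
time_s: 2.6
eef_pos: [0.5336, 0.1113, 0.2222]
orientation: [-0.0, 0.001, 1.0, -0.0]
contact_force: [0.3, 0.4, -0.1]
opening: 0.0522
```

```bash
sed -i 's/<14)/<19)/' h.py
python3 - <<'E'
from h import *
st()
for n in("top","side"):
    im=cv2.imread(f"pics/{n}0.png")[:,:,::-1].copy()
    for w in whistles(n,im): print(n,w)
E
```

```text
t 2.6 p [0.5336 0.1113 0.2222] op 0.0522 F [ 0.3  0.4 -0.1]
q [ 0.5   0.25 -0.19 -0.   -1.13 -0.5 ]
[[-1.     0.001 -0.001]
 [ 0.001  1.    -0.   ]
 [ 0.001 -0.    -1.   ]]
top ([-0.0261, 0.8652], 92.1, [0.054, 0.038], [8.0, 392.0])
top ([0.4261, -0.3433], 179.2, [0.08, 0.025], [419.0, 253.0])
top ([0.455, -0.1946], 0.8, [0.098, 0.025], [371.0, 243.0])
top ([0.5805, -0.3097], 163.6, [0.084, 0.025], [407.0, 205.0])
top ([0.5911, -0.1851], 170.9, [0.076, 0.025], [369.0, 200.0])
side ([0.4302, -0.3547], 178.4, [0.106, 0.026], [364.0, 323.0])
side ([0.5781, -0.3215], 161.6, [0.105, 0.03], [400.0, 281.0])
side ([0.4489, -0.2061], 1.2, [0.105, 0.028], [330.0, 277.0])
side ([0.5908, -0.198], 170.2, [0.107, 0.03], [370.0, 249.0])
```

Request:
send_rows(steps=[-2.4,-2.7,0,0,0,0,60,0,0,4,0,0,0,60,0,0,4,0,0,0,60,0,0,3,0,0,0,60,0,0,2,0,0,0,60])

```text
time_s: 3.1
eef_pos: [0.5553, 0.085, 0.0895]
orientation: [-0.002, 0.001, 1.0, -0.001]
contact_force: [0.4, 0.1, -0.1]
opening: 0.0525
```

Run:
```python
from h import *
st()
a=viewer.snapshot("side")[:,:,::-1]; b=viewer.snapshot("top")[:,:,::-1]
cv2.imwrite("pics/a1.png",np.hstack([cv2.resize(a[110:230,240:360],(400,400),interpolation=cv2.INTER_CUBIC),cv2.resize(a[235:335,315:415],(400,400),interpolation=cv2.INTER_CUBIC)]))
```

```text
t 3.1 p [0.5553 0.085  0.0895] op 0.0525 F [ 0.4  0.1 -0.1]
q [ 0.44  0.41 -0.32 -0.   -0.84 -0.44]
[[-1.     0.002 -0.005]
 [ 0.002  1.    -0.001]
 [ 0.005 -0.001 -1.   ]]
```

View pics/a1.png

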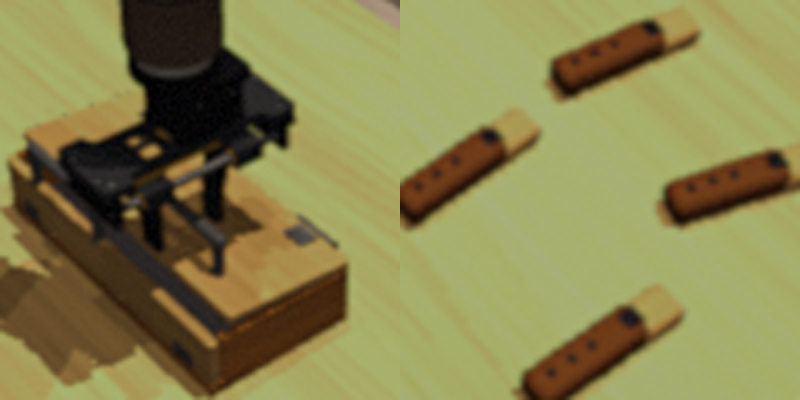

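Request:
send_rows(steps=[0,0,0,0,0,0,0,0,0,0,0,0,0,0,0,0,0,0,0,0,0,0,0,0,0,0,0,0,0,0,0,0,0,0,0])

```text
time_s: 3.7
eef_pos: [0.5573, 0.086, 0.0933]
orientation: [0.001, 0.0, 1.0, 0.0]
contact_force: [-0.2, 0.0, 0.6]
opening: 0.0199
```

Request:
send_rows(steps=[0,0,0,0,0,0,0,0,0,0,0,0,0,0,0,0,0,0,0,0,0,0,0,0,0,0,0,0,0,0,0,0,0,0,0])

```text
time_s: 4.2
eef_pos: [0.5542, 0.0855, 0.0923]
orientation: [-0.003, 0.001, 1.0, -0.001]
contact_force: [-6.9, 0.9, 5.0]
opening: 0.0106
```

Run:
```python
from h import *
st()
r=.11424
for d in(0.,.05):
    a=.4049+d+np.arange(0,21)*(1.57-d)/20
    P=np.c_[-np.cos(a),np.sin(a)]*r*100; print(np.round(np.c_[-np.diff(P[:,0]),-np.diff(P[:,1])],2).tolist())
```

```text
t 4.2 p [0.5542 0.0855 0.0923] op 0.0106 F [-6.9  0.9  5. ]
q [ 0.44  0.41 -0.32 -0.   -0.85 -0.44]
[[-1.     0.002 -0.006]
 [ 0.002  1.    -0.001]
 [ 0.006 -0.001 -1.   ]]
[[-0.39, -0.81], [-0.45, -0.78], [-0.51, -0.74], [-0.56, -0.7], [-0.62, -0.65], [-0.67, -0.6], [-0.71, -0.55], [-0.75, -0.49], [-0.79, -0.43], [-0.82, -0.37], [-0.84, -0.3], [-0.87, -0.23], [-0.88, -0.16], [-0.89, -0.09], [-0.9, -0.02], [-0.9, 0.05], [-0.89, 0.12], [-0.88, 0.19], [-0.86, 0.25], [-0.84, 0.32]]
[[-0.41, -0.76], [-0.47, -0.73], [-0.52, -0.69], [-0.57, -0.65], [-0.62, -0.61], [-0.67, -0.56], [-0.71, -0.51], [-0.74, -0.45], [-0.77, -0.39], [-0.8, -0.33], [-0.82, -0.27], [-0.84, -0.21], [-0.86, -0.14], [-0.86, -0.08], [-0.87, -0.01], [-0.87, 0.05], [-0.86, 0.12], [-0.85, 0.18], [-0.83, 0.25], [-0.81, 0.31]]
```

Request:
send_rows(steps=[-0.4,0,-0.8,0,0,0,0,-0.45,0,-0.75,0,0,0,0,-0.5,0,-0.7,0,0,0,0,-0.55,0,-0.7,0,0,0,0,-0.6,0,-0.65,0,0,0,0])

```text
time_s: 4.7
eef_pos: [0.5845, 0.0859, 0.1271]
orientation: [0.002, 0.001, 1.0, 0.001]
contact_force: [10.6, -1.3, -24.0]
opening: 0.0104
```

Request:
send_rows(steps=[-0.65,0,-0.6,0,0,0,0,-0.7,0,-0.55,0,0,0,0,-0.75,0,-0.5,0,0,0,0,-0.8,0,-0.45,0,0,0,0,-0.8,0,-0.35,0,0,0,0])

```text
time_s: 5.2
eef_pos: [0.6174, 0.0861, 0.1471]
orientation: [-0.004, 0.002, 1.0, 0.0]
contact_force: [2.8, 2.3, -25.9]
opening: 0.011
```

Request:
send_rows(steps=[-0.8,0,-0.1,0,0,0,0,-0.8,0,-0.1,0,0,0,0,-0.8,0,-0.05,0,0,0,0,-0.8,0,0,0,0,0,0,-0.8,0,0,0,0,0,0])

```text
time_s: 5.7
eef_pos: [0.6572, 0.0861, 0.1545]
orientation: [-0.003, 0.001, 1.0, 0.0]
contact_force: [-4.6, 4.5, -13.9]
opening: 0.0104
```

Request:
send_rows(steps=[-0.8,0,0,0,0,0,0,-0.8,0,0.1,0,0,0,0,-0.8,0,0.2,0,0,0,0,-0.8,0,0.25,0,0,0,0,-0.8,0,0.3,0,0,0,0])

```text
time_s: 6.2
eef_pos: [0.6969, 0.086, 0.1474]
orientation: [-0.003, 0.0, 1.0, -0.0]
contact_force: [-7.3, 4.5, -7.1]
opening: 0.0109
```

Request:
send_rows(steps=[-0.5,0,0.15,0,0,0,0,-0.4,0,0.1,0,0,0,0,0,0,0,0,0,0,0,0,0,0,0,0,0,0,0,0,0,0,0,0,0])

```text
time_s: 6.7
eef_pos: [0.7002, 0.086, 0.1462]
orientation: [-0.009, 0.0, 1.0, -0.001]
contact_force: [-22.4, 6.4, 2.4]
opening: 0.011
```

Request:
send_rows(steps=[0.5,0,0,0,0,0,0,0,0,0,0,0,0,28,0,0,0,0,0,0,28,0,0,-2,0,0,0,28,0,0,-3,0,0,0,28])

```text
time_s: 7.2
eef_pos: [0.7054, 0.0846, 0.1985]
orientation: [0.003, 0.0, 1.0, -0.001]
contact_force: [0.4, 0.3, -0.3]
opening: 0.0237
```

Request:
send_rows(steps=[0,0,-3,0,0,0,28,0,0,-3,0,0,0,28,4,2,0,0,0,0,60,4,3,0,0,0,0,60,4,3,0,0,0,0,60])

```text
time_s: 7.7
eef_pos: [0.5854, 0.1659, 0.2604]
orientation: [0.006, 0.001, 1.0, 0.001]
contact_force: [0.2, 1.8, 0.7]
opening: 0.0407
```

Request:
send_rows(steps=[4,3,0,0,0,0,60,3,1,0,0,0,0,60,0,0,0,0,0,0,60,0,0,0,0,0,0,60,0,0,0,0,0,0,60])

```text
time_s: 8.2
eef_pos: [0.5154, 0.2059, 0.2573]
orientation: [0.003, 0.001, 1.0, 0.001]
contact_force: [0.4, -0.5, -0.3]
opening: 0.052
```

Run:
```python
from h import *
st()
a=viewer.snapshot("side")[:,:,::-1]; b=viewer.snapshot("top")[:,:,::-1]
cv2.imwrite("pics/a2.png",np.hstack([cv2.resize(a[70:230,200:360],(400,400),interpolation=cv2.INTER_CUBIC),cv2.resize(b[130:250,200:320],(400,400),interpolation=cv2.INTER_CUBIC)]))
for w in whistles("top",b[:,:,::-1].copy()): print(w)
```

```text
t 8.2 p [0.5154 0.2059 0.2573] op 0.052 F [ 0.4 -0.5 -0.3]
q [ 0.67  0.24 -0.11  0.   -1.21 -0.68]
[[-1.     0.001  0.006]
 [ 0.001  1.     0.002]
 [-0.006  0.002 -1.   ]]
([-0.0261, 0.865], 92.1, [0.054, 0.038], [8.0, 392.0])
([0.4261, -0.3433], 179.2, [0.08, 0.025], [419.0, 253.0])
([0.455, -0.1946], 0.8, [0.098, 0.025], [371.0, 243.0])
([0.5806, -0.3091], 162.7, [0.083, 0.025], [407.0, 205.0])
([0.5872, -0.1847], 171.5, [0.084, 0.025], [368.0, 202.0])
```

View pics/a2.png

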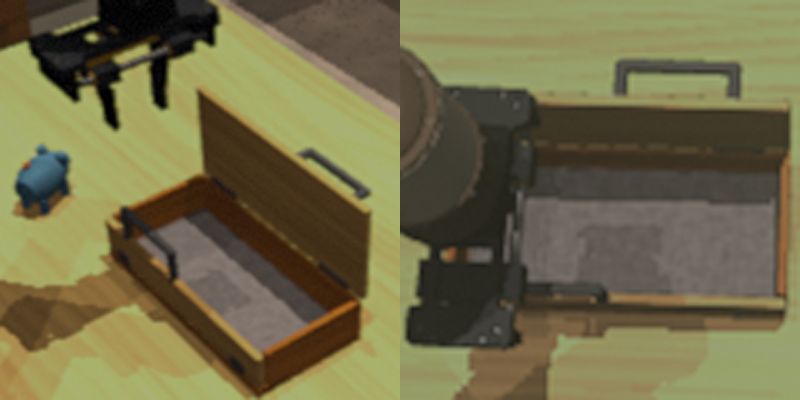

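Request:
send_rows(steps=[0.4,0,4,0,0,0,60,0,0,4,0,0,0,60,0,0,4,0,0,0,60,0,0,3,0,0,0,60,0,0,2.5,0,0,0,60])

```text
time_s: 8.8
eef_pos: [0.5097, 0.205, 0.0774]
orientation: [-0.001, 0.001, 1.0, -0.001]
contact_force: [1.1, 0.2, 0.7]
opening: 0.0527
```

Request:
send_rows(steps=[0,0,0,0,0,0,0,0,0,0,0,0,0,0,0,0,0,0,0,0,0,0,0,0,0,0,0,0,0,0,0,0,0,0,0])

```text
time_s: 9.3
eef_pos: [0.5098, 0.2063, 0.0808]
orientation: [0.001, 0.0, 1.0, 0.001]
contact_force: [-0.3, -0.5, 0.1]
opening: 0.0198
```

Request:
send_rows(steps=[0,0,0,0,0,0,0,0,0,0,0,0,0,0,0,0,0,0,0,0,0,0,0,0,0,0,0,0,0,0,0,0,0,0,0])

```text
time_s: 9.8
eef_pos: [0.5092, 0.2061, 0.0802]
orientation: [0.0, 0.0, 1.0, 0.0]
contact_force: [-3.1, 0.4, 5.9]
opening: 0.0102
```

Run:
```python
from h import *
st()
a=np.linspace(0,1.2,16)
P=np.c_[-np.sin(a),np.cos(a)]*9; print(np.round(np.c_[-np.diff(P[:,0]),-np.diff(P[:,1])],2).tolist())
```

```text
t 9.8 p [0.5092 0.2061 0.0802] op 0.0102 F [-3.1  0.4  5.9]
q [ 0.68  0.4  -0.36  0.   -0.8  -0.68]
[[-1.     0.001  0.   ]
 [ 0.001  1.     0.   ]
 [-0.     0.    -1.   ]]
[[0.72, 0.03], [0.71, 0.09], [0.71, 0.14], [0.69, 0.2], [0.67, 0.25], [0.65, 0.31], [0.62, 0.36], [0.59, 0.41], [0.56, 0.45], [0.52, 0.5], [0.48, 0.54], [0.44, 0.57], [0.39, 0.61], [0.34, 0.63], [0.29, 0.66]]
```

Request:
send_rows(steps=[0.7,0,0.05,0,0,0,0,0.7,0,0.1,0,0,0,0,0.7,0,0.15,0,0,0,0,0.7,0,0.2,0,0,0,0,0.65,0,0.25,0,0,0,0])

```text
time_s: 10.3
eef_pos: [0.4749, 0.206, 0.0719]
orientation: [0.001, 0.0, 1.0, 0.0]
contact_force: [5.1, -4.1, -1.2]
opening: 0.0107
```

Request:
send_rows(steps=[0.65,0,0.3,0,0,0,0,0.6,0,0.35,0,0,0,0,0.6,0,0.4,0,0,0,0,0.55,0,0.45,0,0,0,0,0.5,0,0.5,0,0,0,0])

```text
time_s: 10.8
eef_pos: [0.4465, 0.2059, 0.0515]
orientation: [0.001, 0.0, 1.0, 0.0]
contact_force: [8.6, -4.2, -3.6]
opening: 0.01
```

Request:
send_rows(steps=[0.5,0,0.55,0,0,0,0,0.45,0,0.55,0,0,0,0,0.4,0,0.6,0,0,0,0,0.35,0,0.65,0,0,0,0,0.3,0,0.6,0,0,0,0])

```text
time_s: 11.3
eef_pos: [0.4272, 0.206, 0.0224]
orientation: [0.002, -0.0, 1.0, 0.0]
contact_force: [12.7, -8.1, -0.4]
opening: 0.0097
```

Request:
send_rows(steps=[0.1,0,0.3,0,0,0,0,0.1,0,0.3,0,0,0,0,0,0,0,0,0,0,0,0,0,0,0,0,0,0,0,0,0,0,0,0,0])

```text
time_s: 11.8
eef_pos: [0.4252, 0.2059, 0.017]
orientation: [0.001, -0.0, 1.0, 0.0]
contact_force: [8.7, -7.0, 3.3]
opening: 0.0096
```

Request:
send_rows(steps=[0,0,0.2,0,0,0,0,0,0,0.2,0,0,0,0,0,0,0,0,0,0,0,0,0,0,0,0,0,0,0,0,0,0,0,0,0])

```text
time_s: 12.3
eef_pos: [0.4252, 0.2062, 0.0156]
orientation: [0.002, -0.001, 1.0, 0.001]
contact_force: [2.8, -7.3, 26.7]
opening: 0.0099
```

Run:
```python
from h import *
st()
b=viewer.snapshot("top");a=viewer.snapshot("side")
cv2.imwrite("pics/a3.png",np.hstack([cv2.resize(a[130:250,200:320],(400,400),interpolation=cv2.INTER_CUBIC),cv2.resize(b[175:275,345:445],(400,400),interpolation=cv2.INTER_CUBIC)])[:,:,::-1])
```

```text
t 12.3 p [0.4252 0.2062 0.0156] op 0.0099 F [ 2.8 -7.3 26.7]
q [ 0.8   0.4  -0.61  0.   -0.55 -0.8 ]
[[-1.    -0.001  0.004]
 [-0.001  1.     0.001]
 [-0.004  0.001 -1.   ]]
```

View pics/a3.png

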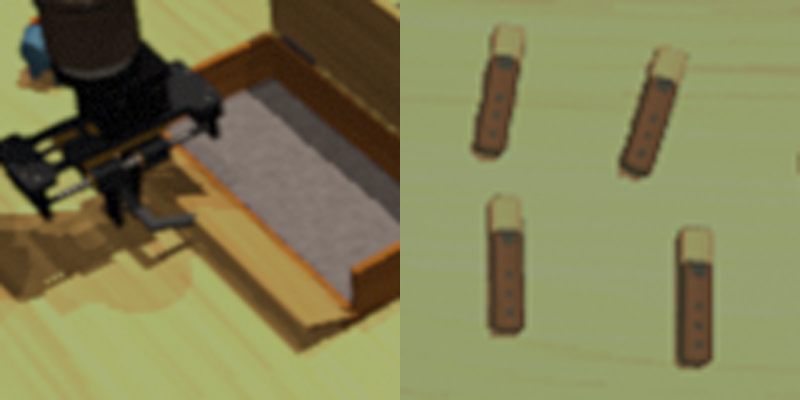

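Request:
send_rows(steps=[0,0,-0.5,0,0,0,0,0,0,0,0,0,0,35,0,0,0,0,0,0,35,0,0,-2,0,0,0,35,0,0,-3,0,0,0,35])

```text
time_s: 12.9
eef_pos: [0.421, 0.2045, 0.0658]
orientation: [-0.003, 0.001, 1.0, -0.002]
contact_force: [0.2, 0.8, 1.7]
opening: 0.0287
```

Request:
send_rows(steps=[0,0,-4,0,0,0,60,0,0,-4,0,0,0,60,0,0,-4,0,0,0,60,0,-4,0,0,0,-0.145,60,0,0,0,0,0,-0.145,60])

```text
time_s: 13.4
eef_pos: [0.4215, 0.1639, 0.1877]
orientation: [-0.001, -0.146, 0.989, 0.001]
contact_force: [-0.8, 0.3, -0.7]
opening: 0.0515
```

Request:
send_rows(steps=[0,0,0,0,0,-0.145,60,0,0,0,0,0,-0.145,60,0,0,0,0,0,-0.145,60,0,0,0,0,0,-0.145,60,0,0,0,0,0,-0.145,60])

```text
time_s: 13.9
eef_pos: [0.422, 0.1658, 0.1863]
orientation: [-0.002, -0.488, 0.873, 0.0]
contact_force: [-0.3, 0.4, -0.2]
opening: 0.052
```

Request:
send_rows(steps=[0,0,0,0,0,-0.145,60,0,0,0,0,0,-0.145,60,0,0,0,0,0,-0.145,60,0,0,0,0,0,-0.121,60,0,0,0,0,0,0,60])

```text
time_s: 14.4
eef_pos: [0.4222, 0.1659, 0.1865]
orientation: [-0.001, -0.707, 0.707, 0.001]
contact_force: [-0.4, -0.1, -0.5]
opening: 0.0524
```

```bash
cat >> h.py <<'E'
def full():
    "whistles by their dark body: tail end + 55 mm towards the mouthpiece (+x), bias of seen side face removed"
    o=[]
    for (c,a,s,px) in whistles():
        if c[1]>.4: continue
        a=a-180 if a>90 else a; d=np.array([np.cos(np.radians(a)),np.sin(np.radians(a))])
        o.append((np.round(np.array(c)+d*(.055-s[0]/2) + [0.002,-.002],3).tolist(),a,s,px))
    return o
E
python3 - <<'E'
from h import *
st()
for m,t in [((372.2,181.7),(367,213.7)),((412.4,187.4),(403.6,217.9)),((371.4,224.4),(371.3,257.7)),((418.4,232.4),(418.4,265.6))]:
    a,b=onz("top",m,.015),onz("top",t,.02); print(np.round((a+b)[:2]/2,4),round(np.linalg.norm(a-b),4),np.round(np.degrees(np.arctan2(*(a-b)[[1,0]])),1))
for w in full(): print(w)
E
```

```text
t 14.4 p [0.4222 0.1659 0.1865] op 0.0524 F [-0.4 -0.1 -0.5]
q [ 0.73  0.13 -0.45 -0.   -1.    0.84]
[[-0.001 -1.    -0.003]
 [-1.     0.001 -0.001]
 [ 0.001  0.003 -1.   ]]
[ 0.6014 -0.1886] 0.1098 -8.4
[ 0.5898 -0.3134] 0.1079 -16.3
[ 0.4604 -0.196 ] 0.1069 0.2
[ 0.4408 -0.3453] 0.1058 -1.3
([0.443, -0.346], -0.8000000000000114, [0.08, 0.025], [419.0, 253.0])
([0.465, 0.04], 89.0, [0.115, 0.013], [295.0, 237.0])
([0.463, -0.197], 0.8, [0.098, 0.025], [371.0, 242.0])
([0.595, -0.315], -16.400000000000006, [0.084, 0.024], [407.0, 205.0])
([0.604, -0.189], -8.5, [0.082, 0.025], [369.0, 201.0])
```

Request:
send_rows(steps=[4.5,-1,0,0,0,0,60,4.5,-1,0,0,0,0,60,4.5,-1,0,0,0,0,60,4.5,-1,0,0,0,0,60,4.5,0,0,0,0,0,60])

```text
time_s: 14.95
eef_pos: [0.4637, -0.0604, 0.1872]
orientation: [-0.0, -0.706, 0.708, 0.0]
contact_force: [-0.2, -1.2, -0.3]
opening: 0.0522
```

Request:
send_rows(steps=[4.5,0,0,0,0,0,60,4.5,0,0,0,0,0,60,4.5,0,0,0,0,0,60,0.3,0,3,0,0,0,60,0,0,4,0,0,0,60])

```text
time_s: 15.45
eef_pos: [0.4643, -0.1986, 0.118]
orientation: [0.002, -0.705, 0.71, -0.002]
contact_force: [0.7, 0.3, -1.1]
opening: 0.0521
```

Request:
send_rows(steps=[0,0,4,0,0,0,60,0,0,3,0,0,0,60,0,0,2,0,0,0,60,0,0,0,0,0,0,60,0,0,0,0,0,0,60])

```text
time_s: 15.95
eef_pos: [0.4633, -0.1969, 0.0276]
orientation: [-0.0, -0.706, 0.708, 0.0]
contact_force: [-0.3, -0.2, -0.2]
opening: 0.0522
```

Run:
```python
from h import *
st(); b=viewer.snapshot("top");a=viewer.snapshot("side")
cv2.imwrite("pics/a4.png",np.hstack([cv2.resize(a[200:350,285:435],(400,400),interpolation=cv2.INTER_CUBIC),cv2.resize(b[175:275,345:445],(400,400),interpolation=cv2.INTER_CUBIC)])[:,:,::-1])
```

```text
t 15.95 p [ 0.4633 -0.1969  0.0276] op 0.0522 F [-0.3 -0.2 -0.2]
q [-0.08  0.42 -0.52  0.   -0.63  1.65]
[[-0.002 -1.    -0.001]
 [-1.     0.002 -0.   ]
 [ 0.     0.001 -1.   ]]
```

View pics/a4.png

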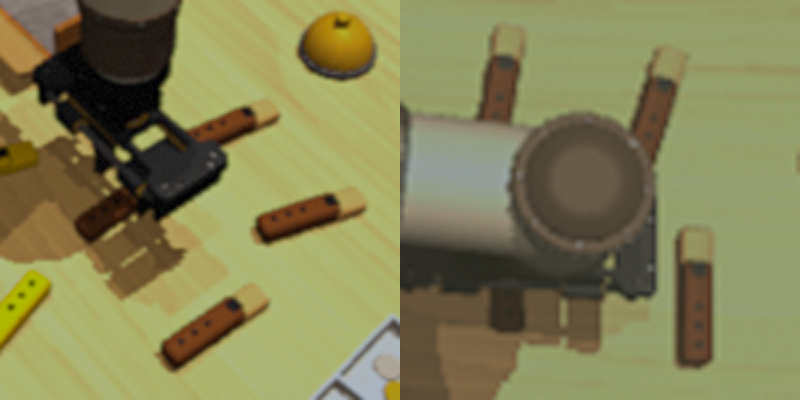

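Request:
send_rows(steps=[0,0,2.2,0,0,0,60,0,0,0,0,0,0,0,0,0,0,0,0,0,0,0,0,0,0,0,0,0,0,0,0,0,0,0,0])

```text
time_s: 16.55
eef_pos: [0.464, -0.1972, 0.0066]
orientation: [0.001, -0.707, 0.707, -0.001]
contact_force: [0.7, -1.1, 0.7]
opening: 0.0279
```

Request:
send_rows(steps=[0,0,0,0,0,0,0,0,0,0,0,0,0,0,0,0,0,0,0,0,0,0,0,-2,0,0,0,0,0,0,-3,0,0,0,0])

```text
time_s: 17.05
eef_pos: [0.4615, -0.1967, 0.0545]
orientation: [-0.001, -0.707, 0.708, 0.002]
contact_force: [-0.2, 0.8, -0.3]
opening: 0.0259
```

Request:
send_rows(steps=[0,0,-3,0,0,0,0,0,0,-4,0,0,0,0,0,0,-3,0,0,0,0,-3,-1.5,0,0,0,0,0,-3,-1.5,0,0,0,0,0])

```text
time_s: 17.55
eef_pos: [0.4937, -0.1367, 0.1568]
orientation: [0.001, -0.706, 0.708, -0.001]
contact_force: [-0.3, 0.4, -1.7]
opening: 0.0254
```

Request:
send_rows(steps=[-3,-1.5,0,0,0,0,0,-3,-1.5,0,0,0,0,0,-3,-1.5,0,0,0,0,0,-3,-1.5,0,0,0,0,0,-3,-1.5,0,0,0,0,0])

```text
time_s: 18.05
eef_pos: [0.5685, 0.0142, 0.1552]
orientation: [-0.0, -0.707, 0.707, 0.0]
contact_force: [0.3, 0.1, -0.8]
opening: 0.0257
```

Request:
send_rows(steps=[-2.6,-1.4,0,0,0,0,0,0,0,0,0,0,0,0,0,0,0,0,0,0,0,0,0,0,0,0,0,0,0,0,0,0,0,0,0])

```text
time_s: 18.55
eef_pos: [0.5819, 0.038, 0.1555]
orientation: [-0.0, -0.706, 0.708, 0.0]
contact_force: [0.3, 0.1, -0.6]
opening: 0.0255
```

Request:
send_rows(steps=[0,0,4,0,0,0,0,0,0,4,0,0,0,0,0,0,3,0,0,0,0,0,0,2,0,0,0,0,0,0,0.7,0,0,0,0])

```text
time_s: 19.05
eef_pos: [0.58, 0.0374, 0.0183]
orientation: [-0.003, -0.707, 0.707, 0.001]
contact_force: [-15.2, 2.2, 36.9]
opening: 0.0261
```

Request:
send_rows(steps=[0,0,0,0,0,0,0,0,0,0,0,0,0,0,0,0,0,0,0,0,45,0,0,0,0,0,0,45,0,0,0,0,0,0,45])

```text
time_s: 19.55
eef_pos: [0.5827, 0.0388, 0.0189]
orientation: [0.0, -0.707, 0.707, -0.0]
contact_force: [-0.1, 0.5, -0.6]
opening: 0.0374
```

Request:
send_rows(steps=[0,0,0,0,0,0,45,0,0,-3,0,0,0,45,0,0,-4,0,0,0,45,0,0,-4,0,0,0,60,0,0,-4,0,0,0,60])

```text
time_s: 20.05
eef_pos: [0.5822, 0.0388, 0.1701]
orientation: [-0.0, -0.707, 0.707, 0.0]
contact_force: [0.7, 0.5, -0.8]
opening: 0.0475
```

Run:
```python
from h import *
st()
for w in full(): print(w)
```

```text
t 20.05 p [0.5822 0.0388 0.1701] op 0.0475 F [ 0.7  0.5 -0.8]
q [ 0.34  0.36 -0.17  0.   -1.04  1.23]
[[-0.001 -1.    -0.   ]
 [-1.     0.001 -0.   ]
 [ 0.     0.    -1.   ]]
([0.443, -0.346], -0.8000000000000114, [0.08, 0.025], [419.0, 253.0])
([0.588, 0.04], 2.7, [0.073, 0.023], [298.0, 204.0])
([0.595, -0.315], -16.400000000000006, [0.084, 0.024], [407.0, 205.0])
([0.602, -0.189], -9.099999999999994, [0.084, 0.025], [369.0, 201.0])
```

Request:
send_rows(steps=[4.5,-0.5,0,0,0,0,60,4.5,-0.5,0,0,0,0,60,4.5,-0.5,0,0,0,0,60,4.5,-0.5,0,0,0,0,60,4.8,0,0,0,0,0,60])

```text
time_s: 20.6
eef_pos: [0.6027, -0.1906, 0.1683]
orientation: [-0.0, 0.707, -0.707, 0.0]
contact_force: [1.3, 1.0, 0.5]
opening: 0.0522
```

Request:
send_rows(steps=[0,0,3,0,0,0.077,60,0,0,4,0,0,0.077,60,0,0,4,0,0,0,60,0,0,3,0,0,0,60,0,0,2.4,0,0,0,60])

```text
time_s: 21.1
eef_pos: [0.6011, -0.1892, 0.002]
orientation: [-0.001, -0.65, 0.76, 0.001]
contact_force: [-0.1, -0.0, -0.4]
opening: 0.052
```

Request:
send_rows(steps=[0,0,0,0,0,0,60,0,0,0,0,0,0,0,0,0,0,0,0,0,0,0,0,0,0,0,0,0,0,0,0,0,0,0,0])

```text
time_s: 21.6
eef_pos: [0.6025, -0.1892, 0.0052]
orientation: [0.0, -0.65, 0.76, -0.0]
contact_force: [0.4, -0.3, 1.6]
opening: 0.028
```

Request:
send_rows(steps=[0,0,0,0,0,0,0,0,0,0,0,0,0,0,0,0,0,0,0,0,0,0,0,-2,0,0,0,0,0,0,-3,0,0,0,0])

```text
time_s: 22.1
eef_pos: [0.6003, -0.1888, 0.0525]
orientation: [-0.002, -0.65, 0.76, 0.002]
contact_force: [0.5, 0.1, 1.2]
opening: 0.0258
```

Request:
send_rows(steps=[0,0,-4,0,0,-0.077,0,0,0,-4,0,0,-0.077,0,0,0,-2,0,0,0,0,0,0,0,0,0,0,0,0,0,0,0,0,0,0])

```text
time_s: 22.6
eef_pos: [0.6017, -0.1888, 0.1539]
orientation: [0.0, -0.707, 0.708, 0.001]
contact_force: [-0.4, 0.8, -1.2]
opening: 0.0257
```

Run:
```python
from h import *
st()
a=viewer.snapshot("side")
cv2.imwrite("pics/a5.png",cv2.resize(a[60:360,200:450],(500,600),interpolation=cv2.INTER_CUBIC)[:,:,::-1])
for w in full(): print(w)
```

```text
t 22.6 p [ 0.6017 -0.1888  0.1539] op 0.0257 F [-0.4  0.8 -1.2]
q [-0.05  0.45 -0.07 -0.   -1.05  1.62]
[[-0.001 -1.    -0.001]
 [-1.     0.001  0.001]
 [-0.001  0.001 -1.   ]]
([0.078, 0.069], -87.9, [0.069, 0.045], [272.0, 365.0])
([0.443, -0.346], -0.8000000000000114, [0.08, 0.025], [419.0, 253.0])
([0.589, -0.314], -18.0, [0.084, 0.023], [406.0, 207.0])
```

View pics/a5.png

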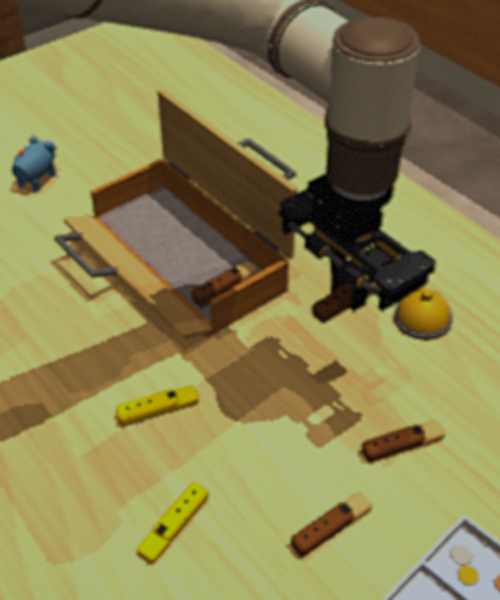

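Request:
send_rows(steps=[-4.5,0.5,0,0,0,0,0,-4.5,0.5,0,0,0,0,0,-4.5,0.5,0,0,0,0,0,-4.5,0.5,0,0,0,0,0,-4.5,0,0,0,0,0,0])

```text
time_s: 23.2
eef_pos: [0.5808, 0.0373, 0.1527]
orientation: [-0.002, -0.707, 0.708, 0.001]
contact_force: [1.4, -1.1, -0.3]
opening: 0.0257
```

Request:
send_rows(steps=[-4.5,0,0,0,0,0,0,-2.8,0,0,0,0,0,0,0,0,0,0,0,0,0,0,0,4,0,0,0,0,0,0,4,0,0,0,0])

```text
time_s: 23.7
eef_pos: [0.5826, 0.1087, 0.0736]
orientation: [0.001, -0.707, 0.707, -0.0]
contact_force: [-0.3, -0.2, -1.0]
opening: 0.0255
```

Request:
send_rows(steps=[0,0,3,0,0,0,0,0,0,1,0,0,0,0,0,0,0.7,0,0,0,0,0,0,0.5,0,0,0,0,0,0,0,0,0,0,0])

```text
time_s: 24.2
eef_pos: [0.5831, 0.1088, 0.0231]
orientation: [0.0, -0.707, 0.707, -0.0]
contact_force: [-1.0, 0.2, -0.3]
opening: 0.0257
```

Request:
send_rows(steps=[0,0,0,0,0,0,45,0,0,0,0,0,0,45,0,0,0,0,0,0,45,0,0,0,0,0,0,45,0,0,-2,0,0,0,45])

```text
time_s: 24.7
eef_pos: [0.5805, 0.1081, 0.0405]
orientation: [-0.003, -0.707, 0.708, 0.001]
contact_force: [-0.0, -0.1, -0.1]
opening: 0.0391
```

Request:
send_rows(steps=[0,0,-3,0,0,0,45,0,0,-4,0,0,0,60,0,0,-4,0,0,0,60,0,0,-2,0,0,0,60,0,0,0,0,0,0,60])

```text
time_s: 25.2
eef_pos: [0.5847, 0.1096, 0.177]
orientation: [0.004, -0.707, 0.707, -0.002]
contact_force: [0.5, 0.2, 0.6]
opening: 0.0514
```

Run:
```python
from h import *
st()
for w in full(): print(w)
```

```text
t 25.2 p [0.5847 0.1096 0.177 ] op 0.0514 F [0.5 0.2 0.6]
q [ 0.46  0.36 -0.14  0.   -1.05  1.11]
[[-0.    -1.     0.008]
 [-1.     0.     0.003]
 [-0.003 -0.008 -1.   ]]
([0.443, -0.346], -0.8000000000000114, [0.08, 0.025], [419.0, 254.0])
([0.596, -0.316], -17.30000000000001, [0.082, 0.025], [407.0, 205.0])
([0.588, 0.04], 2.7, [0.079, 0.023], [299.0, 204.0])
([0.592, 0.111], 3.4, [0.073, 0.023], [276.0, 203.0])
([0.565, 0.302], 5.1, [0.102, 0.026], [218.0, 203.0])
```

Request:
send_rows(steps=[4.7,-0.4,0,0,0,0,60,4.7,-0.4,0,0,0,0,60,4.7,-0.4,0,0,0,0,60,4.7,0,0,0,0,0,60,4.7,0,0,0,0,0,60])

```text
time_s: 25.75
eef_pos: [0.5932, -0.1278, 0.1706]
orientation: [-0.001, -0.707, 0.707, 0.001]
contact_force: [-0.1, 0.3, 0.7]
opening: 0.0523
```

Request:
send_rows(steps=[4.7,0,0,0,0,0,60,4.7,0,0,0,0,0,60,4.7,0,0,0,0,0,60,4.7,0,0,0,0,0,60,0,0,3,0,0,0.099,60])

```text
time_s: 26.25
eef_pos: [0.5953, -0.3204, 0.1442]
orientation: [0.001, -0.668, 0.744, -0.003]
contact_force: [-0.3, 0.5, -0.2]
opening: 0.0523
```

Request:
send_rows(steps=[0,0,4,0,0,0.099,60,0,0,4,0,0,0.099,60,0,0,2,0,0,0,60,0,0,0,0,0,0,60,0,0,0,0,0,0,60])

```text
time_s: 26.75
eef_pos: [0.5939, -0.3142, 0.0417]
orientation: [-0.001, -0.595, 0.804, 0.001]
contact_force: [0.0, 0.8, 0.8]
opening: 0.0524
```

Run:
```python
from h import *
st()
for w in full(): print(w)
for w in whistles("side"): print(w)
```

```text
t 26.75 p [ 0.5939 -0.3142  0.0417] op 0.0524 F [0.  0.8 0.8]
q [-0.25  0.62 -0.07  0.   -0.87  1.52]
[[-0.293 -0.956 -0.002]
 [-0.956  0.293  0.   ]
 [ 0.     0.002 -1.   ]]
([0.443, -0.345], -0.5, [0.104, 0.025], [417.0, 250.0])
([0.58, -0.076], -17.19999999999999, [0.081, 0.028], [334.0, 207.0])
([0.592, 0.11], 0.1, [0.077, 0.024], [277.0, 202.0])
([0.588, 0.038], 2.7, [0.106, 0.026], [299.0, 198.0])
([0.421, -0.3546], 178.6, [0.086, 0.026], [361.0, 324.0])
([0.498, -0.2234], 90.6, [0.074, 0.025], [348.0, 270.0])
([0.0581, 0.3031], 116.2, [0.126, 0.031], [107.0, 231.0])
([0.4542, 0.2133], 92.0, [0.087, 0.022], [245.0, 187.0])
```

Request:
send_rows(steps=[0,0,2,0,0,0,60,0,0,1.6,0,0,0,60,0,0,0,0,0,0,0,0,0,0,0,0,0,0,0,0,0,0,0,0,0])

```text
time_s: 27.35
eef_pos: [0.5955, -0.3145, 0.0085]
orientation: [0.001, -0.595, 0.804, -0.001]
contact_force: [0.3, -0.8, -0.1]
opening: 0.0356
```

Request:
send_rows(steps=[0,0,0,0,0,0,0,0,0,0,0,0,0,0,0,0,0,0,0,0,0,0,0,0,0,0,0,0,0,0,-2,0,0,0,0])

```text
time_s: 27.85
eef_pos: [0.5921, -0.3133, 0.024]
orientation: [-0.002, -0.594, 0.804, 0.003]
contact_force: [-0.5, 0.3, -1.0]
opening: 0.0259
```

Request:
send_rows(steps=[0,0,-3,0,0,0,0,0,0,-4,0,0,-0.099,0,0,0,-4,0,0,-0.099,0,0,0,-2,0,0,-0.099,0,0,0,0,0,0,0,0])

```text
time_s: 28.35
eef_pos: [0.5961, -0.3147, 0.1607]
orientation: [-0.002, 0.707, -0.707, 0.003]
contact_force: [-0.1, 0.5, -1.1]
opening: 0.0258
```

Request:
send_rows(steps=[-4.5,0.4,0,0,0,0,0,-4.5,0.4,0,0,0,0,0,-4.5,0.4,0,0,0,0,0,-4.5,0,0,0,0,0,0,-4.5,0,0,0,0,0,0])

```text
time_s: 28.85
eef_pos: [0.5809, -0.0874, 0.1548]
orientation: [-0.001, -0.706, 0.708, 0.001]
contact_force: [1.8, 0.2, -0.1]
opening: 0.0259
```

Request:
send_rows(steps=[-4.5,0,0,0,0,0,0,-4.5,0,0,0,0,0,0,-4.5,0,0,0,0,0,0,-4.5,0,0,0,0,0,0,-4.5,0,0,0,0,0,0])

```text
time_s: 29.35
eef_pos: [0.5812, 0.1374, 0.1547]
orientation: [-0.001, -0.706, 0.708, 0.001]
contact_force: [1.1, -1.3, -0.5]
opening: 0.0259
```

Request:
send_rows(steps=[-4.3,0,0,0,0,0,0,0,0,0,0,0,0,0,0,0,0,0,0,0,0,0,0,0,0,0,0,0,0,0,0,0,0,0,0])

```text
time_s: 29.85
eef_pos: [0.5824, 0.1774, 0.156]
orientation: [-0.001, -0.706, 0.708, 0.0]
contact_force: [-0.0, -0.2, -0.6]
opening: 0.0255
```

Run:
```python
from h import *
st()
a=viewer.snapshot("side")
cv2.imwrite("pics/a6.png",cv2.resize(a[60:360,200:450],(500,600),interpolation=cv2.INTER_CUBIC)[:,:,::-1])
for w in full(): print(w)
```

```text
t 29.85 p [0.5824 0.1774 0.156 ] op 0.0255 F [-0.  -0.2 -0.6]
q [ 0.56  0.41 -0.13 -0.   -1.03  1.01]
[[-0.003 -1.    -0.001]
 [-1.     0.003 -0.001]
 [ 0.001  0.001 -1.   ]]
([0.443, -0.346], -0.8000000000000114, [0.08, 0.025], [419.0, 253.0])
([0.592, 0.11], 0.1, [0.076, 0.024], [277.0, 203.0])
([0.588, 0.038], 2.7, [0.106, 0.026], [299.0, 199.0])
```

View pics/a6.png

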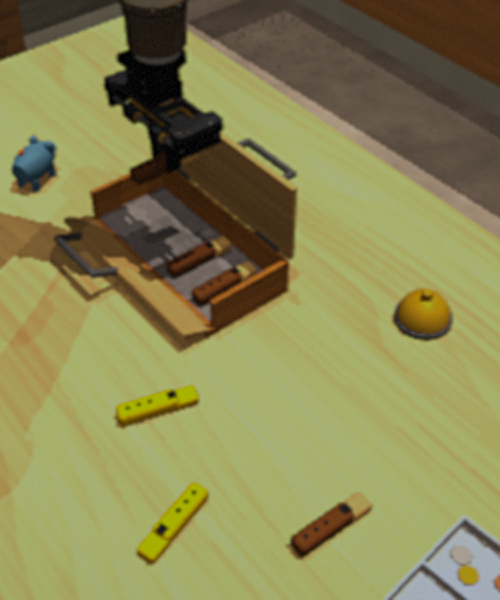

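Request:
send_rows(steps=[0,0,4,0,0,0,0,0,0,4,0,0,0,0,0,0,3,0,0,0,0,0,0,1,0,0,0,0,0,0,0.8,0,0,0,0])

```text
time_s: 30.45
eef_pos: [0.583, 0.1784, 0.0283]
orientation: [-0.0, -0.707, 0.708, -0.0]
contact_force: [0.8, -0.7, 0.3]
opening: 0.0259
```

Request:
send_rows(steps=[0,0,0.5,0,0,0,0,0,0,0,0,0,0,0,0,0,0,0,0,0,45,0,0,0,0,0,0,45,0,0,0,0,0,0,45])

```text
time_s: 30.95
eef_pos: [0.5831, 0.1792, 0.0245]
orientation: [0.001, -0.707, 0.707, -0.0]
contact_force: [-0.3, -0.8, -0.8]
opening: 0.0374
```

Request:
send_rows(steps=[0,0,0,0,0,0,45,0,0,-3,0,0,0,45,0,0,-4,0,0,0,45,0,0,-4,0,0,0,60,0,0,-4,0,0,0,60])

```text
time_s: 31.45
eef_pos: [0.5824, 0.1787, 0.1753]
orientation: [-0.0, -0.707, 0.707, -0.0]
contact_force: [0.5, 0.5, -0.1]
opening: 0.0475
```

Request:
send_rows(steps=[4.4,1,0,0,0,0,60,4.4,1,0,0,0,0,60,4.4,1,0,0,0,0,60,4.4,1,0,0,0,0,60,4.4,1,0,0,0,0,60])

```text
time_s: 31.95
eef_pos: [0.5317, -0.0426, 0.174]
orientation: [0.0, -0.707, 0.707, -0.0]
contact_force: [1.0, -0.1, -0.7]
opening: 0.0519
```

Request:
send_rows(steps=[4.4,1.5,0,0,0,0,60,4.4,1.5,0,0,0,0,60,4.4,1.5,0,0,0,0,60,4.4,1.5,0,0,0,0,60,4.4,1.5,0,0,0,0,60])

```text
time_s: 32.45
eef_pos: [0.4564, -0.2626, 0.174]
orientation: [0.0, -0.707, 0.707, -0.0]
contact_force: [0.6, 0.1, -0.4]
opening: 0.0523
```

Request:
send_rows(steps=[4.4,1.4,0,0,0,0,60,4,0,0,0,0,0,60,0,0,3,0,0,0,60,0,0,0,0,0,0,60,0,0,0,0,0,0,60])

```text
time_s: 32.95
eef_pos: [0.4428, -0.3448, 0.1435]
orientation: [-0.0, -0.707, 0.707, 0.001]
contact_force: [0.6, -0.5, -0.8]
opening: 0.0521
```

Run:
```python
from h import *
st()
for w in full(): print(w)
for w in whistles("side"): print(w)
```

```text
t 32.95 p [ 0.4428 -0.3448  0.1435] op 0.0521 F [ 0.6 -0.5 -0.8]
q [-0.37  0.35 -0.26  0.   -0.96  1.94]
[[-0.001 -1.    -0.002]
 [-1.     0.001  0.   ]
 [-0.     0.002 -1.   ]]
([0.241, -0.055], -21.0, [0.072, 0.031], [321.0, 318.0])
([0.317, -0.087], -25.099999999999994, [0.068, 0.021], [332.0, 293.0])
([0.592, 0.11], 0.1, [0.079, 0.024], [277.0, 202.0])
([0.588, 0.038], 2.7, [0.106, 0.026], [299.0, 199.0])
([0.586, 0.18], -1.0999999999999943, [0.107, 0.025], [256.0, 197.0])
([0.2137, -0.0959], 74.8, [0.075, 0.036], [225.0, 297.0])
([0.085, 0.0815], 87.0, [0.109, 0.043], [143.0, 279.0])
([0.4545, 0.2136], 90.2, [0.087, 0.024], [245.0, 187.0])
```

Request:
send_rows(steps=[0,0,4,0,0,0,60,0,0,4,0,0,0,60,0,0,2,0,0,0,60,0,0,0,0,0,0,60,0,0,0,0,0,0,60])

```text
time_s: 33.55
eef_pos: [0.4446, -0.3451, 0.045]
orientation: [-0.0, 0.707, -0.707, 0.001]
contact_force: [-0.1, -0.9, -0.4]
opening: 0.052
```

Run:
```python
from h import *
a=viewer.snapshot("side");b=viewer.snapshot("top")
cv2.imwrite("pics/a7.png",np.hstack([cv2.resize(a[230:380,285:435],(400,400),interpolation=cv2.INTER_CUBIC),cv2.resize(b[175:275,365:465],(400,400),interpolation=cv2.INTER_CUBIC)])[:,:,::-1])
```

```text
(no output)
```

View pics/a7.png

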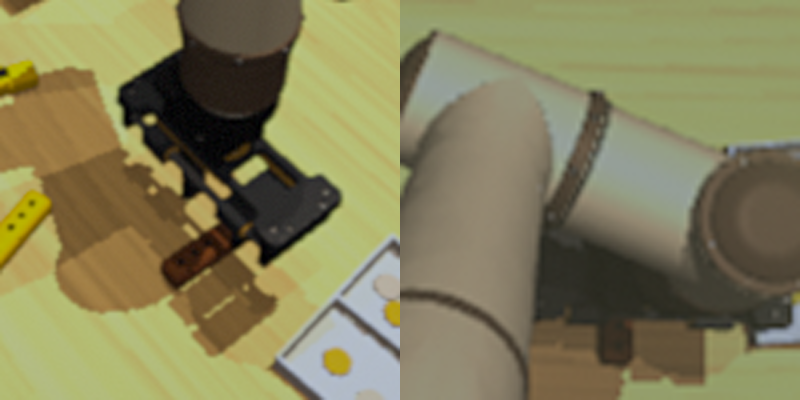

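Request:
send_rows(steps=[0,0,2,0,0,0,60,0,0,1.9,0,0,0,60,0,0,0,0,0,0,0,0,0,0,0,0,0,0,0,0,0,0,0,0,0])

```text
time_s: 34.15
eef_pos: [0.4444, -0.3456, 0.0063]
orientation: [0.001, -0.707, 0.707, -0.002]
contact_force: [0.4, -0.3, 0.3]
opening: 0.0355
```

Request:
send_rows(steps=[0,0,0,0,0,0,0,0,0,0,0,0,0,0,0,0,0,0,0,0,0,0,0,0,0,0,0,0,0,0,-2,0,0,0,0])

```text
time_s: 34.65
eef_pos: [0.4413, -0.3441, 0.0229]
orientation: [-0.001, -0.706, 0.708, 0.003]
contact_force: [-1.1, 0.1, -1.2]
opening: 0.0258
```

Request:
send_rows(steps=[0,0,-3,0,0,0,0,0,0,-4,0,0,0,0,0,0,-4,0,0,0,0,0,0,-2,0,0,0,0,0,0,0,0,0,0,0])

```text
time_s: 35.15
eef_pos: [0.4449, -0.3458, 0.1582]
orientation: [0.001, -0.707, 0.707, -0.003]
contact_force: [1.5, -0.0, -0.8]
opening: 0.0256
```

Request:
send_rows(steps=[-4.25,-1,0,0,0,0,0,-4.25,-1,0,0,0,0,0,-4.25,-1,0,0,0,0,0,-4.25,-1,0,0,0,0,0,-4.25,-1,0,0,0,0,0])

```text
time_s: 35.65
eef_pos: [0.4923, -0.1308, 0.153]
orientation: [-0.001, -0.707, 0.708, 0.001]
contact_force: [-0.5, -1.1, -0.6]
opening: 0.0253
```

Request:
send_rows(steps=[-4.25,-1,0,0,0,0,0,-4.25,-1,0,0,0,0,0,-4.25,-1,0,0,0,0,0,-4.25,-1,0,0,0,0,0,-4.25,-1,0,0,0,0,0])

```text
time_s: 36.15
eef_pos: [0.5424, 0.0815, 0.1529]
orientation: [-0.001, -0.707, 0.707, 0.001]
contact_force: [1.1, 0.5, -1.0]
opening: 0.0258
```

Request:
send_rows(steps=[-4.25,-1,0,0,0,0,0,-4.25,-1,0,0,0,0,0,-4.25,-1,0,0,0,0,0,-4.25,-0.8,0,0,0,0,0,0,0,0,0,0,0,0])

```text
time_s: 36.65
eef_pos: [0.5815, 0.2542, 0.1519]
orientation: [0.001, 0.708, -0.706, -0.0]
contact_force: [-0.8, -1.2, -1.2]
opening: 0.0254
```

Run:
```python
from h import *
st()
for w in full(): print(w)
```

```text
t 36.65 p [0.5815 0.2542 0.1519] op 0.0254 F [-0.8 -1.2 -1.2]
q [ 0.67  0.46 -0.06 -0.   -1.05  0.91]
[[ 0.004 -1.    -0.002]
 [-1.    -0.004 -0.001]
 [ 0.001  0.002 -1.   ]]
([0.457, 0.218], 86.1, [0.094, 0.028], [242.0, 236.0])
([0.588, 0.038], 2.7, [0.106, 0.026], [299.0, 199.0])
([0.586, 0.179], 0.5, [0.107, 0.026], [256.0, 197.0])
```

Request:
send_rows(steps=[0,0,4,0,0,0,0,0,0,4,0,0,0,0,0,0,3,0,0,0,0,0,0,1,0,0,0,0,0,0,0.7,0,0,0,0])

```text
time_s: 37.2
eef_pos: [0.5812, 0.2486, 0.0263]
orientation: [-0.001, -0.707, 0.708, 0.0]
contact_force: [0.2, 0.5, 0.2]
opening: 0.0257
```

Request:
send_rows(steps=[0,0,0.3,0,0,0,0,0,0,0,0,0,0,0,0,0,0,0,0,0,45,0,0,0,0,0,0,45,0,0,0,0,0,0,45])

```text
time_s: 37.7
eef_pos: [0.5821, 0.2502, 0.0255]
orientation: [0.001, -0.707, 0.707, -0.0]
contact_force: [-0.6, 0.5, 0.8]
opening: 0.0374
```

Request:
send_rows(steps=[0,0,0,0,0,0,45,0,0,-3,0,0,0,45,0,0,-4,0,0,0,45,0,0,-4,0,0,0,45,0,0,-4,0,0,0,45])

```text
time_s: 38.2
eef_pos: [0.5815, 0.2497, 0.1763]
orientation: [-0.0, -0.707, 0.707, -0.0]
contact_force: [0.2, 1.1, 0.6]
opening: 0.0395
```

Request:
send_rows(steps=[4,4,0,0,0,0.145,60,0,4,0,0,0,0.145,60,0,4,0,0,0,0.145,60,0,3,0,0,0,0.145,60,0,0,0,0,0,0.145,60])

```text
time_s: 38.7
eef_pos: [0.4385, 0.2449, 0.1753]
orientation: [0.0, -0.409, 0.913, 0.0]
contact_force: [0.6, 0.7, 0.6]
opening: 0.052
```

Request:
send_rows(steps=[0,0,0,0,0,0.145,60,0,0,0,0,0,0.145,60,0,0,0,0,0,0.145,60,0,0,0,0,0,0.145,60,0,0,0,0,0,0.145,60])

```text
time_s: 39.2
eef_pos: [0.4411, 0.2445, 0.1748]
orientation: [0.0, -0.057, 0.998, 0.0]
contact_force: [0.0, 0.4, -0.5]
opening: 0.0522
```

Request:
send_rows(steps=[0,0,0,0,0,0.121,60,0,0,0,0,0,0,60,0,0,0,0,0,0,60,0,0,0,0,0,0,60,0,0,0,0,0,0,60])

```text
time_s: 39.7
eef_pos: [0.4412, 0.2445, 0.1746]
orientation: [0.0, -0.0, 1.0, -0.0]
contact_force: [0.2, 0.0, 0.2]
opening: 0.0522
```

Run:
```python
from h import *
st()
a=viewer.snapshot("side");b=viewer.snapshot("top")
cv2.imwrite("pics/a8.png",np.hstack([cv2.resize(a[90:240,200:350],(400,400),interpolation=cv2.INTER_CUBIC),cv2.resize(b[150:270,200:320],(400,400),interpolation=cv2.INTER_CUBIC)])[:,:,::-1])
```

```text
t 39.7 p [0.4412 0.2445 0.1746] op 0.0522 F [0.2 0.  0.2]
q [ 0.83  0.22 -0.35  0.   -0.99 -0.83]
[[-1. -0.  0.]
 [-0.  1. -0.]
 [-0. -0. -1.]]
```

View pics/a8.png

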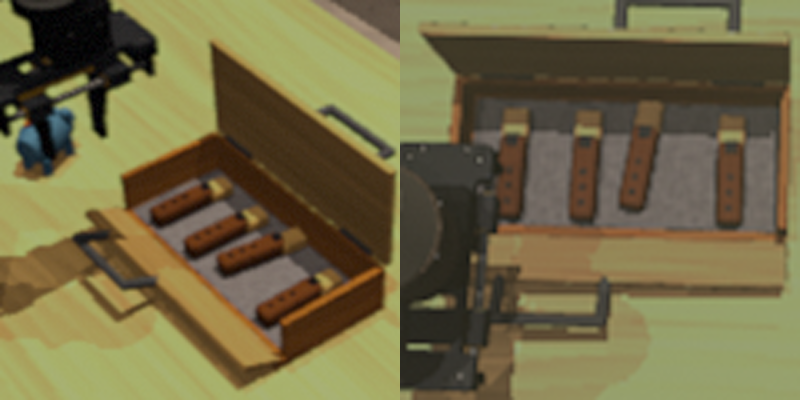

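Request:
send_rows(steps=[1.6,-3.9,0,0,0,0,30,0,0,3,0,0,0,30,0,0,4,0,0,0,30,0,0,0,0,0,0,30,0,0,0,0,0,0,30])

```text
time_s: 40.3
eef_pos: [0.4255, 0.2055, 0.1049]
orientation: [-0.0, 0.0, 1.0, -0.001]
contact_force: [-0.1, -0.2, 1.2]
opening: 0.0274
```

Request:
send_rows(steps=[0,0,3,0,0,0,30,0,0,2,0,0,0,30,0,0,1.5,0,0,0,30,0,0,1.5,0,0,0,30,0,0,0,0,0,0,0])

```text
time_s: 40.8
eef_pos: [0.4257, 0.206, 0.0248]
orientation: [-0.0, 0.0, 1.0, -0.0]
contact_force: [-0.7, 0.6, 0.2]
opening: 0.0228
```

Request:
send_rows(steps=[0,0,0,0,0,0,0,0,0,0,0,0,0,0,0,0,0,0,0,0,0,0,0,0,0,0,0,0,0,0,0,0,0,0,0])

```text
time_s: 41.3
eef_pos: [0.4258, 0.2066, 0.0254]
orientation: [0.001, 0.0, 1.0, 0.001]
contact_force: [-2.5, 3.0, 3.3]
opening: 0.0108
```

Run:
```python
from h import *
st()
a=viewer.snapshot("side")
cv2.imwrite("pics/a9.png",cv2.resize(a[120:240,200:320],(400,400),interpolation=cv2.INTER_CUBIC)[:,:,::-1])
```

```text
t 41.3 p [0.4258 0.2066 0.0254] op 0.0108 F [-2.5  3.   3.3]
q [ 0.8   0.39 -0.6  -0.   -0.58 -0.8 ]
[[-1.     0.     0.002]
 [ 0.     1.     0.002]
 [-0.002  0.002 -1.   ]]
```

View pics/a9.png

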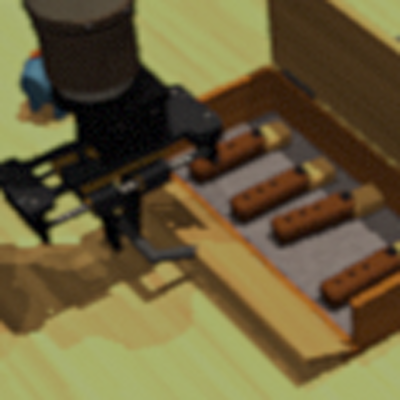

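Request:
send_rows(steps=[-0.3,0,-0.65,0,0,0,0,-0.35,0,-0.65,0,0,0,0,-0.4,0,-0.6,0,0,0,0,-0.45,0,-0.55,0,0,0,0,-0.5,0,-0.55,0,0,0,0])

```text
time_s: 41.85
eef_pos: [0.4429, 0.2064, 0.0541]
orientation: [-0.002, 0.001, 1.0, 0.0]
contact_force: [-11.2, 10.8, 5.1]
opening: 0.0111
```

Request:
send_rows(steps=[-0.5,0,-0.5,0,0,0,0,-0.55,0,-0.45,0,0,0,0,-0.6,0,-0.4,0,0,0,0,-0.6,0,-0.35,0,0,0,0,-0.65,0,-0.3,0,0,0,0])

```text
time_s: 42.35
eef_pos: [0.4721, 0.2062, 0.0755]
orientation: [-0.002, 0.0, 1.0, 0.0]
contact_force: [-11.1, 7.8, 12.3]
opening: 0.0109
```

Request:
send_rows(steps=[-0.65,0,-0.25,0,0,0,0,-0.7,0,-0.2,0,0,0,0,-0.7,0,-0.15,0,0,0,0,-0.7,0,-0.1,0,0,0,0,-0.7,0,0,0,0,0,0])

```text
time_s: 42.85
eef_pos: [0.5078, 0.2061, 0.0818]
orientation: [-0.001, 0.0, 1.0, 0.0]
contact_force: [-4.8, 7.0, 3.6]
opening: 0.011
```

Request:
send_rows(steps=[-0.3,0,0,0,0,0,0,-0.3,0,0,0,0,0,0,0,0,0,0,0,0,0,0,0,0,0,0,0,0,0,0,0,0,0,0,0])

```text
time_s: 43.35
eef_pos: [0.5093, 0.2059, 0.0818]
orientation: [-0.005, 0.001, 1.0, -0.001]
contact_force: [-19.6, 9.6, 14.1]
opening: 0.0109
```

Request:
send_rows(steps=[0,0,0,0,0,0,30,0,0,0,0,0,0,30,0,0,0,0,0,0,30,0,0,-2,0,0,0,30,0,0,-4,0,0,0,30])

```text
time_s: 43.85
eef_pos: [0.5127, 0.2034, 0.1386]
orientation: [-0.004, 0.001, 1.0, -0.003]
contact_force: [0.3, 0.6, -0.1]
opening: 0.0259
```

Request:
send_rows(steps=[0,0,-4,0,0,0,28,0,0,-4,0,0,0,28,-3,-2.5,-1,0,0,0,28,-4,-2.4,0,0,0,0,28,-4,-2.4,0,0,0,0,28])

```text
time_s: 44.35
eef_pos: [0.6259, 0.1311, 0.2324]
orientation: [0.001, 0.0, 1.0, 0.0]
contact_force: [-0.5, 0.5, 0.6]
opening: 0.0244
```

Request:
send_rows(steps=[-4,-2.4,0,0,0,0,28,-3.5,-2.4,0,0,0,0,28,0,0,0,0,0,0,28,0,0,0,0,0,0,28,0,0,0,0,0,0,28])

```text
time_s: 44.85
eef_pos: [0.6989, 0.0842, 0.2312]
orientation: [-0.001, 0.0, 1.0, -0.0]
contact_force: [0.0, 0.1, 0.0]
opening: 0.0244
```

Run:
```python
from h import *
st()
a=viewer.snapshot("side");b=viewer.snapshot("top")
cv2.imwrite("pics/a10.png",np.hstack([cv2.resize(a[70:230,220:380],(400,400),interpolation=cv2.INTER_CUBIC),cv2.resize(b[150:250,210:310],(400,400),interpolation=cv2.INTER_CUBIC)])[:,:,::-1])
```

```text
t 44.85 p [0.6989 0.0842 0.2312] op 0.0244 F [0.  0.1 0. ]
q [ 0.35  0.52  0.25  0.   -1.3  -0.35]
[[-1.     0.001 -0.001]
 [ 0.001  1.    -0.   ]
 [ 0.001 -0.    -1.   ]]
```

View pics/a10.png

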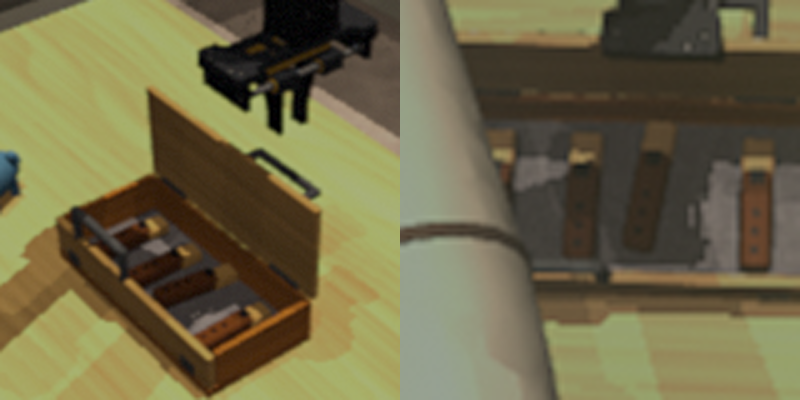

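Request:
send_rows(steps=[-0.2,0,2,0,0,0,28,0,0,2,0,0,0,28,0,0,2,0,0,0,28,0,0,1.5,0,0,0,28,0,0,1,0,0,0,28])

```text
time_s: 45.45
eef_pos: [0.7004, 0.0851, 0.1459]
orientation: [-0.001, -0.0, 1.0, -0.0]
contact_force: [-0.5, 0.2, -0.6]
opening: 0.0244
```

Request:
send_rows(steps=[0,0,0,0,0,0,28,0,0,0,0,0,0,0,0,0,0,0,0,0,0,0,0,0,0,0,0,0,0,0,0,0,0,0,0])

```text
time_s: 45.95
eef_pos: [0.7003, 0.0845, 0.1479]
orientation: [-0.001, 0.0, 1.0, 0.0]
contact_force: [-5.4, 2.0, 3.2]
opening: 0.0111
```

Request:
send_rows(steps=[0,0,0,0,0,0,0,0,0,0,0,0,0,0,0,0,0,0,0,0,0,0,0,0,0,0,0,0,0,0,0,0,0,0,0])

```text
time_s: 46.45
eef_pos: [0.7003, 0.0845, 0.1479]
orientation: [-0.001, 0.0, 1.0, 0.0]
contact_force: [-4.7, 2.1, 3.5]
opening: 0.0108
```

Run:
```python
from h import *
st()
r=11.424; a=1.9749-np.linspace(0,1.57,21)
P=np.c_[-np.cos(a),np.sin(a)]*r; print(np.round(np.c_[-np.diff(P[:,0]),-np.diff(P[:,1])],2).tolist())
```

```text
t 46.45 p [0.7003 0.0845 0.1479] op 0.0108 F [-4.7  2.1  3.5]
q [ 0.35  0.57  0.13 -0.   -1.13 -0.35]
[[-1.     0.001 -0.002]
 [ 0.001  1.     0.   ]
 [ 0.002  0.    -1.   ]]
[[0.84, -0.32], [0.86, -0.25], [0.88, -0.19], [0.89, -0.12], [0.9, -0.05], [0.9, 0.02], [0.89, 0.09], [0.88, 0.16], [0.87, 0.23], [0.84, 0.3], [0.82, 0.37], [0.79, 0.43], [0.75, 0.49], [0.71, 0.55], [0.67, 0.6], [0.62, 0.65], [0.56, 0.7], [0.51, 0.74], [0.45, 0.78], [0.39, 0.81]]
```

Request:
send_rows(steps=[0.85,0,-0.3,0,0,0,0,0.85,0,-0.25,0,0,0,0,0.9,0,-0.2,0,0,0,0,0.9,0,-0.1,0,0,0,0,0.9,0,-0.05,0,0,0,0])

```text
time_s: 46.95
eef_pos: [0.6599, 0.0841, 0.1586]
orientation: [0.005, 0.0, 1.0, 0.0]
contact_force: [4.3, -1.5, 4.1]
opening: 0.0111
```

Request:
send_rows(steps=[0.9,0,0,0,0,0,0,0.9,0,0.1,0,0,0,0,0.9,0,0.15,0,0,0,0,0.85,0,0.25,0,0,0,0,0.85,0,0.3,0,0,0,0])

```text
time_s: 47.45
eef_pos: [0.6139, 0.0838, 0.1497]
orientation: [0.002, 0.0, 1.0, -0.0]
contact_force: [2.2, -2.7, 5.2]
opening: 0.0109
```

Request:
send_rows(steps=[0.8,0,0.35,0,0,0,0,0.8,0,0.45,0,0,0,0,0.75,0,0.5,0,0,0,0,0.7,0,0.55,0,0,0,0,0.65,0,0.6,0,0,0,0])

```text
time_s: 47.95
eef_pos: [0.5752, 0.0835, 0.1224]
orientation: [-0.001, 0.001, 1.0, -0.001]
contact_force: [3.8, -5.8, 2.6]
opening: 0.0106
```

Request:
send_rows(steps=[0.6,0,0.65,0,0,0,0,0.55,0,0.7,0,0,0,0,0.5,0,0.75,0,0,0,0,0.45,0,0.75,0,0,0,0,0.3,0,0.6,0,0,0,0])

```text
time_s: 48.45
eef_pos: [0.5517, 0.0834, 0.0874]
orientation: [-0.001, 0.001, 1.0, -0.001]
contact_force: [4.5, -6.5, 1.3]
opening: 0.0104
```

Request:
send_rows(steps=[0,0,0.3,0,0,0,0,0,0,0.3,0,0,0,0,0,0,0,0,0,0,0,0,0,0,0,0,0,0,0,0,0,0,0,0,0])

```text
time_s: 48.95
eef_pos: [0.5502, 0.0833, 0.0834]
orientation: [-0.002, 0.0, 1.0, -0.001]
contact_force: [-4.2, -5.3, 13.8]
opening: 0.0103
```

Request:
send_rows(steps=[0,0,0.2,0,0,0,0,0,0,0,0,0,0,0,0,0,0,0,0,0,30,0,0,0,0,0,0,30,0,0,0,0,0,0,30])

```text
time_s: 49.45
eef_pos: [0.551, 0.0846, 0.0792]
orientation: [-0.002, 0.001, 1.0, -0.0]
contact_force: [0.0, 0.1, -0.4]
opening: 0.0241
```

Request:
send_rows(steps=[0,0,-3,0,0,0,30,0,0,-3,0,0,0,0,0,0,0,0,0,0,0,0,0,0,0,0,0,0,0,0,0,0,0,0,0])

```text
time_s: 49.95
eef_pos: [0.5513, 0.0842, 0.1389]
orientation: [-0.002, 0.001, 1.0, -0.0]
contact_force: [-0.2, 0.2, 0.1]
opening: 0.0038
```

Request:
send_rows(steps=[0,0,0,0,0,0,0,0,0,0,0,0,0,0,0,0,0,0,0,0,0,0,0,0,0,0,0,0,0,0,0,0,0,0,0])

```text
time_s: 50.45
eef_pos: [0.5525, 0.0843, 0.1405]
orientation: [-0.0, 0.001, 1.0, -0.0]
contact_force: [0.5, -0.3, 0.4]
opening: 0.0004
```

Run:
```python
from h import *
st()
```

```text
t 50.45 p [0.5525 0.0843 0.1405] op 0.0004 F [ 0.5 -0.3  0.4]
q [ 0.44  0.35 -0.27  0.   -0.95 -0.44]
[[-1.     0.001 -0.   ]
 [ 0.001  1.    -0.   ]
 [ 0.    -0.    -1.   ]]
```

Request:
send_rows(steps=[0,0,1.2,0,0,0,0,0,0,1,0,0,0,0,0,0,0.3,0,0,0,0,0,0,0.2,0,0,0,0,0,0,0,0,0,0,0])

```text
time_s: 50.95
eef_pos: [0.5522, 0.0842, 0.1135]
orientation: [-0.0, 0.0, 1.0, -0.0]
contact_force: [0.1, -0.3, -0.0]
opening: 0.0005
```

Request:
send_rows(steps=[0,0,0.2,0,0,0,0,0,0,0.2,0,0,0,0,0,0,0,0,0,0,0,0,0,0,0,0,0,0,0,0,0,0,0,0,0])

```text
time_s: 51.45
eef_pos: [0.5526, 0.0843, 0.113]
orientation: [0.001, -0.0, 1.0, -0.0]
contact_force: [-6.7, 0.7, 17.9]
opening: 0.0008
```

Request:
send_rows(steps=[0,0,-3,0,0,0,0,0,0,-4,0,0,0,0,0,0,-4,0,0,0,0,0,0,-2,0,0,0,0,3,4,0,0,0,0,0])

```text
time_s: 51.95
eef_pos: [0.5266, 0.1232, 0.2431]
orientation: [0.004, 0.004, 1.0, 0.001]
contact_force: [0.2, 1.5, -0.0]
opening: 0.0003
```

Request:
send_rows(steps=[3,4,0,0,0,0,0,3,4,0,0,0,0,0,3,4,0,0,0,0,0,3,4,0,0,0,0,0,3,4,0,0,0,0,0])

```text
time_s: 52.45
eef_pos: [0.3715, 0.3261, 0.2398]
orientation: [0.0, 0.001, 1.0, 0.001]
contact_force: [0.9, 1.6, -0.7]
opening: 0.0005
```

Request:
send_rows(steps=[3,4,0,0,0,0,0,3,4,0,0,0,0,0,3,4,0,0,0,0,0,3,4,0,0,0,0,0,0,0,0,0,0,0,0])

```text
time_s: 52.95
eef_pos: [0.25, 0.4891, 0.2389]
orientation: [0.0, -0.002, 1.0, 0.001]
contact_force: [0.1, -0.4, 0.3]
opening: 0.0004
```

Run:
```python
from h import *
st()
a=viewer.snapshot("side");b=viewer.snapshot("top")
cv2.imwrite("pics/a11.png",np.hstack([cv2.resize(a[80:400,190:510],(400,400),interpolation=cv2.INTER_CUBIC),cv2.resize(b[120:320,130:530],(400,200),interpolation=cv2.INTER_CUBIC).repeat(1,0) if 0 else np.vstack([b[120:320,130:530],cv2.resize(b[160:235,190:340],(400,200),interpolation=cv2.INTER_CUBIC)])])[:,:,::-1])
d0=[cv2.imread(f"pics/{n}0.png")[:,:,::-1] for n in("side","top")]
for nm,n,i,bx in[("tray","top",1,(205,265,442,492)),("bell","top",1,(133,165,350,385)),("pig","side",0,(125,160,200,232)),("bell","side",0,(198,235,393,430)),("tray","side",0,(315,400,385,475))]:
    im=(a if n=="side" else b); y0,y1,x0,x1=bx
    print(nm,n,np.abs(im[y0:y1,x0:x1].astype(int)-d0[i][y0:y1,x0:x1]).mean().round(2), cv2.phaseCorrelate(np.float32(cv2.cvtColor(d0[i][y0:y1,x0:x1].copy(),6)),np.float32(cv2.cvtColor(im[y0:y1,x0:x1].copy(),6))))
```

```text
t 52.95 p [0.25   0.4891 0.2389] op 0.0004 F [ 0.1 -0.4  0.3]
q [ 1.39  0.24 -0.15 -0.   -1.17 -1.39]
[[-1.    -0.005  0.   ]
 [-0.005  1.     0.002]
 [-0.     0.002 -1.   ]]
tray top 0.58 ((-0.01979723669846578, -0.047653849254274405), 0.995659408569336)
bell top 0.57 ((0.030009806772863357, 0.025360281485641067), 0.9710879530757666)
pig side 1.05 ((0.08295667638341264, 0.000997559101520551), 0.9206318101949162)
bell side 1.24 ((-0.054743183953561925, 0.007921388326380452), 1.0226848064363003)
tray side 0.95 ((-0.007951489445112259, 0.001046444330079055), 0.9880225414699978)
```

View pics/a11.png

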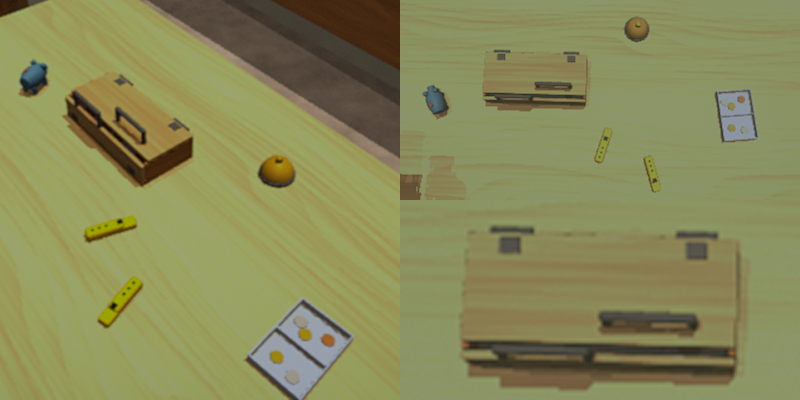

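```bash
python3 -c "
from cell import close_job; print(close_job())"
```

```text
the job is handed in; nothing more can be done
None
```

The job is done and handed in at about 53 s of the 210 s allowed. I opened the lid to its stop and then the flap to its stop. All four hazel whistles went into the case. I pushed the flap up to its stop, then shut the lid.

**Last checks**
- **Lid:** pressing on the lid bar met it at 113 mm, its height when the lid is shut, and it held at 18 N.
- **Flap:** its bar was stopped at x 0.509 under about 20 N before I let go. I did not measure its angle again after that.
- **Whistles:** all four were inside in the last view before the lid was shut. The final pictures show none left on the counter.
- **Pig, bell and coin tray:** they match the starting pictures to within 0.1 pixel. I left the two yellow look-alikes alone.

**What did not go cleanly**
- The first whistle set down with a wrist force of about 37 N. I lowered the others more gently and saw no such force again.
- One whistle in the case turned about 9° after I placed it. It stayed inside and clear of the flap and lid.

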